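# Open the wardrobe's moisture absorber for a new cartridge

## Task

The moisture-absorber tub clipped in the top tray needs a new cartridge: unscrew its lid by the grip bar until the thread lets go, then lift it off. Set the lid down gently, right way up, flat on the floor of the empty compartment beside the tub and let go. Leave everything else on the shelf as it is.

Things in the scene. Friction and masses are not known exactly. Their poses are not given: they have to be found in the camera images.
- tray: three-tier bamboo stacking tray, 172 x 282 mm, fixed. Origin: centre of its underside; x = depth (away from the robot at yaw 0), y = length. The top tier's floor is 104 mm up, its walls and dividers 25 mm high, 6 mm thick. Its +y half holds the tub in a snug square compartment (114 mm, centre at x -23, y +78 mm) with a narrow slot behind; its -y half is the large empty compartment
- empty_bay (a point): centre of the floor of the empty compartment of the top tier (floor 160 mm along the tray's x, 150 mm along its y; same axes as the tray)
- tub: white square moisture-absorber tub, 111 x 111 mm, 53 mm high to its shoulder, held by two steel clips in its compartment: it neither moves nor turns. Origin: centre of its underside. On top a round threaded neck, 65 mm wide (78 over the thread), 30 mm high
- tub_rim (a point): centre of the mouth of the tub's neck, 83 mm above the tub's underside. Ordinary right-hand thread, 12 mm a turn: the lid comes off counter-clockwise seen from above, climbing as it turns. Until the thread lets go it holds the lid, with about 1.5 mm of up and down and 2 mm of sideways play
- lid_bar (a point): centre of the grip bar of the tub's grey screw lid; x along the bar, y across it, z up the lid's axis. Bar 72 mm long, 14 thick, 22 high, standing across the middle of the lid's flat top, which is 92 mm wide and lies 11 mm below this point; the skirt ends 39.5 mm below it. Screwed home, this point is 14.5 mm above the neck's rim
- lid: the same screw lid, about 0.14 kg; origin at the centre of its skirt's lower edge, 39.5 mm below the bar's centre. It turns easily when turned evenly about its axis; pushed at one end of the bar only, it tilts and binds. It lets go after about 1.5 turns (1.4 to 1.6, by how far it was screwed down), some 17 mm above home; a quarter turn more does no harm, beyond that it may drop askew
- polish: amber glass nail polish bottle, 30 x 30 mm, 72 mm high with its black cap, standing in the slot behind the tub; origin at the centre of its underside; leave it alone
- comb: dark wooden comb, 170 x 40 x 8 mm, lying on the shelf; origin at the middle of its underside, y along it; leave it alone
- clip: purple plastic claw hair clip, 80 x 45 x 46 mm, on the shelf; origin at the centre of its underside; leave it alone
- case: silver aluminium cosmetics case, 160 x 220 x 130 mm with a carrying handle on top (to 153 mm) and a snap latch on its front; origin at the centre of its underside; leave it alone

How it is judged:
By the outcome, as a careful person would: the job done as asked, in the order asked, and still so for the second after the job is handed in, with the robot touching nothing.
It also fails if it takes over 70 s, if anything falls off the work surface, if the arm or the gripper's body presses on something with over 40 N, if the wrist force passes 120 N, or if a joint passes its speed limit or range.

## Robot

A 6-joint arm with a two-finger parallel gripper is mounted at the origin on the work surface. World frame = base frame: x ahead of the robot, y to its left, z up, the work surface at z = 0. Lengths are in mm, angles in rad, forces in N, time in s.
With the tool pointing down it reaches from about 375 to 750 mm from the base axis. Payload 9 kg.
Tool frame: the origin (TCP) lies midway between the tips of the shut fingers; the grasp point (between the pads) lies behind it (manip.pinch_z is the z of the grasp point in the tool frame, in mm); z points along the fingers, y is the direction in which the jaws open and shut (so a half turn about z gives the same grasp; the last joint's range is limited). The gripper opens to 85 mm and grips with 20 to 120 N. Pads are 22 mm wide; open, the fingers measure 114 mm over their backs; the gripper's body (76 mm by 85 mm) begins 54 mm behind the grasp point. The pads swing forward as they close: fully open they stand 13 mm farther back than shut.
Start: joints at [0.893, 0.104, 0.097, 1.564, 0, 1.353], TCP at [266.272, 537.716, 207.931] pointing down, gripper open.
Joint ranges: [-2.99, 2.99], [-0.84, 1.86], [-1.1, 1.16], [-1.84, 2.11], [-1.51, 1.56], [-3.14, 3.14]. Speed limits (rad/s): [2.22, 2.22, 2.57, 3.14, 3.14, 3.14].

## Interface

Orientations are given as a unit quaternion [w, x, y, z].
In Python, from plant import readout, imaging, manip gives the robot as it stands.
- The arm moves only by the shell command python3 -m inch 'ROWS' [FORCE]. ROWS is JSON, a list of rows, each a list of 3 entries, a list of its own where there are three numbers: the finger opening in cm, from 0 to 8.54, then the shift along the tool's x, y, z in cm, then the turn, a rotation vector about the tool's x, y, z in rad. In form: [[jaw, [tx, ty, tz], [wx, wy, wz]], ...]. A call has 1 to 12 rows; each row is the pose to reach, as a shift and turn from the pose commanded when the call began, along the tool's axes at that moment; what a row does not reach only later rows make up. A row lasts 1/8 s, in which the tool goes at most 62.5 mm and 10.7 degrees, less where a joint would pass 70% of its speed; a pose out of reach is approached as far as the arm can. A call with a gripper value outside its range is refused whole. The fingers move at their own pace and stop on an object; FORCE is the grip in N (left out, the last holds). Time passes only in rows, so rows that repeat a pose let the fingers close. It gives the time, the measured TCP pose, the force and the opening at its end, in the units of the state.
- readout.state(): the state, without advancing time (a new reading comes with each control period).
- imaging.read_camera(name): name is "scene" or "side" or "wrist"; returns (picture, depth): 400x640x3 uint8, blue, green, red; 400x640 float32, mm along the optical axis (not along the pixel's ray), 0 where there is no reading.
- imaging.camera_params(name): a dict with "fx", "fy", "cx", "cy" (pixels), "extrinsics" (4x4, takes a point from world to camera coordinates); the wrist camera has in their place "T_tool_cam" (4x4, takes a point from camera to tool coordinates, whose origin is the TCP and whose axes are the flange's). Camera axes: x right, y down, z forward; pixel columns grow to the right and rows downward; lengths in mm; the calibration is good to about 2 mm. A picture is of the moment at which its call begins: read the wrist's pose just before it. camera_params takes no time and is no camera call.
- manip.hand_in(): hands the job in, once; it reports no verdict.
The state is a dict: "time_s": time; "qpos": joint angles; "joint_velocities": joint speeds; "joint_torque": joint torques, N m; "eef_pos": TCP position; "ee_rot": TCP orientation; "wrist_force": force on the tool from outside, world axes, zero at the start; "wrist_torque": the same for the moment, N m; "opening": finger opening in mm.
Only numpy, scipy, OpenCV 4.12 (cv2) and the standard library are available. Lean on these libraries where they do the work, as an engineer would, in place of code of your own. Each camera call takes 0.05 s, during which the arm holds its last target. There are 200 camera calls.

## Working session

There is one attempt and no reset: what is moved stays moved. The work goes in short steps, Python scripts to look and compute and a shell command to move; the robot and the scene stay as the last step left them, time stands still between calls to the robot, and variables do not carry over. Pictures are saved under pics/ and viewed, about 8 in all and at most 12, crops included, and the job is handed in when it is done.

```bash
mkdir -p pics; python3 - <<'E'
from plant import readout, imaging, manip
import cv2,numpy as np
s=readout.state();print(s, manip.pinch_z)
for n in("scene","side"):
    p,d=imaging.read_camera(n);cv2.imwrite(f"pics/{n}0.png",p);np.save(f"pics/{n}0.npy",d);print(imaging.camera_params(n))
print(imaging.camera_params("wrist"))
E
```

```text
{'time_s': 0.0, 'qpos': array([8.93309550e-01, 1.04687453e-01, 9.64756560e-02, 1.56390772e+00,
       1.63186266e-05, 1.35309403e+00]), 'joint_velocities': array([-0.00067199, -0.00064098, -0.00065321, -0.0007228 ,  0.00116478,
        0.00102116]), 'joint_torque': array([-1.66686106e-03, -5.56929052e+01,  5.03649116e+01,  1.68511667e-02,
       -5.01023078e-04,  1.21308761e-05]), 'eef_pos': array([266.00850729, 537.40621796, 207.13280196]), 'ee_rot': array([-2.93693897e-04,  2.27872553e-01,  9.73690742e-01, -5.92892898e-04]), 'wrist_force': array([ 0.41882846, -0.23659601, -0.60336784]), 'wrist_torque': array([-0.03394023, -0.05803516, -0.00928448]), 'opening': 85.58412160794461} -18.700000000000003
{'fx': 465.4694425119925, 'fy': 465.4694425119925, 'cx': 320.1426067833911, 'cy': 196.37713155321393, 'extrinsics': array([[ 2.45758612e-01,  9.69202636e-01, -1.57782871e-02,
        -1.64039372e+02],
       [ 8.07627612e-01, -2.13735603e-01, -5.49595062e-01,
        -3.61457485e+02],
       [-5.36041365e-01,  1.22324740e-01, -8.35282176e-01,
         1.73927939e+03],
       [ 0.00000000
[... 285 characters left out ...]
5052e-01, -6.11407233e-01, -7.80223007e-01,
         1.96238463e+02],
       [ 1.63464628e-01,  7.62907514e-01, -6.25500951e-01,
         1.14045055e+03],
       [ 0.00000000e+00,  0.00000000e+00,  0.00000000e+00,
         1.00000000e+00]])}
{'fx': 300.4489620116972, 'fy': 300.4489620116972, 'cx': 310.53639296956135, 'cy': 198.80434262853254, 'T_tool_cam': array([[-9.40952893e-04, -9.44773339e-01, -3.27723133e-01,
         8.55675622e+01],
       [ 9.99999452e-01, -7.38742740e-04, -7.41503751e-04,
         1.35828392e+00],
       [ 4.58449890e-04, -3.27723651e-01,  9.44773517e-01,
        -1.66857287e+02],
       [ 0.00000000e+00,  0.00000000e+00,  0.00000000e+00,
         1.00000000e+00]])}
```

View pics/scene0.png

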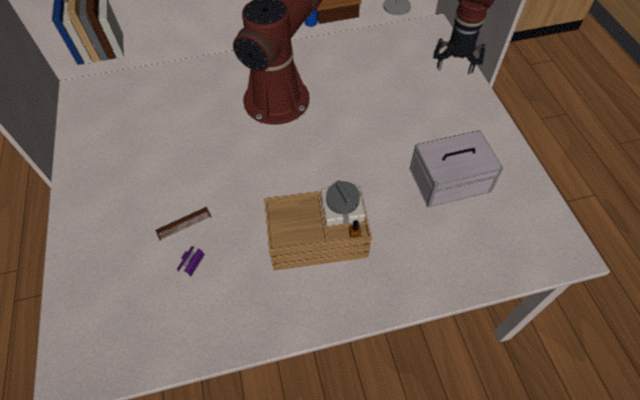

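View pics/side0.png

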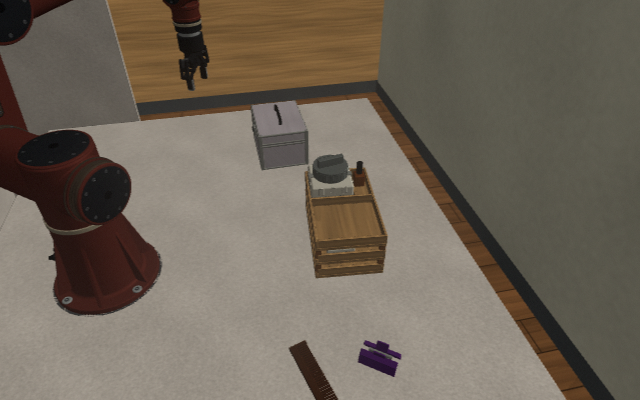

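The scene picture shows the lid at about (343,197), the tray spanning (265,195)–(370,270) and the case at (455,165). The side picture shows the lid at about (330,168), with the empty compartment at (347,218).

```bash
cat > h.py <<'E'
import numpy as np,cv2
from plant import readout,imaging
from scipy.spatial.transform import Rotation as R
def toolT():
    s=readout.state();q=s["ee_rot"];T=np.eye(4);T[:3,:3]=R.from_quat([q[1],q[2],q[3],q[0]]).as_matrix();T[:3,3]=s["eef_pos"];return T
def cloud(n,d,T=None):
    c=imaging.camera_params(n);v,u=np.mgrid[:400,:640]
    P=np.stack([(u-c["cx"])/c["fx"]*d,(v-c["cy"])/c["fy"]*d,d],-1)
    M=T@c["T_tool_cam"] if n=="wrist" else np.linalg.inv(c["extrinsics"])
    return P@M[:3,:3].T+M[:3,3]
E
python3 - <<'E'
from h import *
for n,(u0,u1,v0,v1) in {"scene":(255,385,170,280),"side":(295,400,140,290)}.items():
    d=np.load(f"pics/{n}0.npy");im=cv2.imread(f"pics/{n}0.png").astype(int)
    W=cloud(n,d)[v0:v1,u0:u1].reshape(-1,3);c=im[v0:v1,u0:u1].reshape(-1,3)
    print(n,np.histogram(W[:,2],bins=np.arange(0,260,5)))
    grey=(np.ptp(c,axis=1)<25)&(c.max(1)<150)&(W[:,2]>150)
    L=W[grey];print(len(L),L.min(0),L.max(0),np.median(L,axis=0))
    z=L[:,2];B=L[z>z.max()-8]; print("bar",len(B),B.mean(0))
    if len(B)>5:
        w,V=np.linalg.eigh(np.cov(B[:,:2].T));print(w,np.degrees(np.arctan2(V[1,1],V[0,1])))
    T=W[(W[:,2]>60)&(W[:,2]<132)].astype(np.float32)
    print("tray rect",cv2.minAreaRect(T[:,:2]))
    F=W[(W[:,2]>122)&(W[:,2]<134)].astype(np.float32)
    print("rim rect",cv2.minAreaRect(F[:,:2]))
E
```

```text
scene (array([2702,  234,   77,   78,   68,  102,  139,   34,    7,   32,  106,
        110,   84,   75,   84,  144,  107,   13,   14,  248, 1881,  789,
        193,  179,  241,  595,  193,   84,   56,   49,  222,  275,   37,
         34,   42,   54,   40,  328,  284,   17,   12,   44,   79,    6,
          0,    0,    0,    0,    0,    0,    0]), array([  0,   5,  10,  15,  20,  25,  30,  35,  40,  45,  50,  55,  60,
        65,  70,  75,  80,  85,  90,  95, 100, 105, 110, 115, 120, 125,
       130, 135, 140, 145, 150, 155, 160, 165, 170, 175, 180, 185, 190,
       195, 200, 205, 210, 215, 220, 225, 230, 235, 240, 245, 250, 255]))
1188 [ 534.52270757 -131.02584119  150.55857366] [1264.56283447  144.90301192 1251.54556657] [605.08387356  81.1064507  188.65596731]
bar 12 [1264.56283447 -131.02584119 1251.54556657]
[0. 0.] 90.0Traceback (most recent call last):
  File "<stdin>", line 12, in <module>
cv2.error: OpenCV(4.12.0) /io/opencv/modules/imgproc/src/convhull.cpp:143: error: (-215:Assertion failed) total >= 0 && (depth == CV_32F || depth == CV_32S) in function 'convexHull'
```

```bash
cat >> h.py <<'E'
def analyse(n,d,im,T=None,box=(0,640,0,400)):
    u0,u1,v0,v1=box
    W=cloud(n,d,T)[v0:v1,u0:u1];ok=(d[v0:v1,u0:u1]>0)
    W=W[ok].astype(np.float32)
    ok=(abs(W[:,0]-600)<200)&(abs(W[:,1])<250); W=W[ok]
    z=W[:,2]
    def rect(m):
        return cv2.minAreaRect(W[m][:,:2]),int(m.sum()),float(np.median(z[m])) if m.any() else None
    def filt(m):
        # drop isolated points
        from scipy.spatial import cKDTree
        i=np.flatnonzero(m);t=cKDTree(W[i]);k=np.array([len(a) for a in t.query_ball_point(W[i],6)]);o=np.zeros(len(z),bool);o[i[k>=5]]=1;return o
    return W,rect,filt
E
python3 - <<'E'
from h import *
for n,b in {"scene":(255,385,170,280),"side":(295,400,140,290)}.items():
    W,rect,filt=analyse(n,np.load(f"pics/{n}0.npy"),None,None,b);z=W[:,2]
    print(n)
    bar=filt((z>203)&(z<225));print("bar",rect(bar),W[bar].mean(0))
    w,V=np.linalg.eigh(np.cov(W[bar][:,:2].T));print(np.sqrt(w*12),np.degrees(np.arctan2(V[1,1],V[0,1])))
    top=filt((z>185)&(z<195));print("disc",rect(top),cv2.minEnclosingCircle(W[top][:,:2]))
    print("tray",rect(filt((z>40)&(z<132))));print("rim",rect(filt((z>122)&(z<134))));print("bay",rect(filt((z>99)&(z<108))))
E
```

```text
sceneTraceback (most recent call last):
  File "<stdin>", line 5, in <module>
  File "h.py", line 18, in rect
    return cv2.minAreaRect(W[m][:,:2]),int(m.sum()),float(np.median(z[m])) if m.any() else None
           ~~~~~~~~~~~~~~~^^^^^^^^^^^^
cv2.error: OpenCV(4.12.0) /io/opencv/modules/imgproc/src/convhull.cpp:143: error: (-215:Assertion failed) total >= 0 && (depth == CV_32F || depth == CV_32S) in function 'convexHull'
```

Needs a contiguous array.

```bash
sed -i 's/cv2.minAreaRect(W\[m\]\[:,:2\])/cv2.minAreaRect(W[m][:,:2].copy())/' h.py
python3 - <<'E'
from h import *
for n,b in {"scene":(255,385,170,280),"side":(295,400,140,290)}.items():
    W,rect,filt=analyse(n,np.load(f"pics/{n}0.npy"),None,None,b);z=W[:,2]
    print(n)
    bar=filt((z>203)&(z<225));print("bar",rect(bar),W[bar].mean(0))
    w,V=np.linalg.eigh(np.cov(W[bar][:,:2].T));print(np.sqrt(w*12),np.degrees(np.arctan2(V[1,1],V[0,1])))
    top=filt((z>185)&(z<195));print("disc",rect(top),cv2.minEnclosingCircle(W[top][:,:2].copy()))
    print("tray",rect(filt((z>40)&(z<132))));print("rim",rect(filt((z>122)&(z<134))));print("bay",rect(filt((z>99)&(z<108))))
E
```

```text
scene
bar (((594.5424194335938, 85.58279418945312), (70.46450805664062, 14.01455020904541), 10.291483879089355), 118, 210.97476196289062) [595.29944  85.59443 210.96457]
[13.78627618 72.27782415] -169.52144285733164
disc (((594.1436767578125, 85.91639709472656), (90.32809448242188, 89.04325103759766), 87.01053619384766), 576, 189.7998504638672) ((594.011474609375, 85.73341369628906), 46.664127349853516)
tray (((608.7262573242188, 6.2803802490234375), (281.55645751953125, 175.58212280273438), 83.68827819824219), 4350, 104.07341003417969)
rim (((608.5345458984375, 6.29327392578125), (281.5144958496094, 175.3782958984375), 83.7396011352539), 752, 127.92755126953125)
bay (((609.3392333984375, 6.2156982421875), (270.49481201171875, 171.16604614257812), 83.88642883300781), 2495, 103.48739624023438)
side
bar (((589.487060546875, 83.62738800048828), (70.36891174316406, 17.099777221679688), 8.624468803405762), 136, 210.96524047851562) [589.2302    81.432144 210.3034  ]
[13.74484802 69.45101547] -169.6935311563204
disc (((587.4580078125, 81.44120788574219), (87.46012115478516, 91.77741241455078), 46.71232604980469), 390, 190.00421142578125) ((589.22216796875, 83.73380279541016), 47.95268630981445)
tray (((605.065185546875, 4.461334228515625), (287.9660339355469, 171.8450927734375), 84.12483978271484), 4984, 104.19367980957031)
rim (((604.9913330078125, 4.6622467041015625), (287.63226318359375, 171.50863647460938), 84.0928726196289), 918, 128.05316162109375)
bay (((603.314697265625, -16.3477783203125), (243.14051818847656, 168.32443237304688), 83.7459716796875), 2405, 103.82685089111328)
```

Screwed home, the lid is at about (592, 85) with its bar at about 10.4° and its top at z≈190. The tray's yaw is about -6°, and the bay centre is near (600, -54). I'll move above the lid and refine this with the wrist camera.

```bash
python3 -m inch '[[5,[0,0,-6],[0,0,0]],[5,[0,0,-12],[0,0,0]],[5,[-49.3,-26,-13],[0,0,-0.642]],[5,[-49.3,-26,-13],[0,0,-0.642]],[5,[-49.3,-26,-13],[0,0,-0.642]],[5,[-49.3,-26,-13],[0,0,-0.642]],[5,[-49.3,-26,-13],[0,0,-0.642]],[5,[-49.3,-26,-13],[0,0,-0.642]],[5,[-49.3,-26,-13],[0,0,-0.642]],[5,[-49.3,-26,-13],[0,0,-0.642]],[5,[-49.3,-26,-13],[0,0,-0.642]],[5,[-49.3,-26,-13],[0,0,-0.642]]]' 40
python3 -m inch '[[5,[0,0,0],[0,0,0]],[5,[0,0,0],[0,0,0]],[5,[0,0,0],[0,0,0]]]'
cat > look.py <<'E'
from h import *
import sys
T=toolT();p,d=imaging.read_camera("wrist");cv2.imwrite(f"pics/{sys.argv[1]}.png",p);np.save(f"pics/{sys.argv[1]}.npy",d)
s=readout.state();print(s["time_s"],s["eef_pos"],s["qpos"].round(3),s["opening"],s["wrist_force"]);print(T.round(4))
zt=float(sys.argv[2])
W,rect,filt=analyse("wrist",d,p,T);z=W[:,2]
for nm,a,b in (("bar",zt+14,zt+30),("disc",zt-4,zt+4),("bay",99,108),("rim",122,134)):
    m=filt((z>a)&(z<b)&(W[:,1]>-30) if nm in("bar","disc") else (z>a)&(z<b))
    if m.sum()<20: continue
    w,V=np.linalg.eigh(np.cov(W[m][:,:2].T));print(nm,rect(m),W[m].mean(0),np.sqrt(12*w),np.degrees(np.arctan2(V[1,1],V[0,1])))
E
python3 look.py w1 190
```

```text
time_s: 1.6
eef_pos: [594.1, 82.5, 336.2]
ee_rot: [-0.001, -0.089, 0.996, -0.0]
wrist_force: [0.6, -0.0, -0.2]
opening: 50.2
time_s: 1.98
eef_pos: [592.1, 87.3, 338.5]
ee_rot: [0.0, -0.092, 0.996, 0.0]
wrist_force: [-0.2, 0.5, -0.3]
opening: 49.8
2.025 [592.20941832  87.09799755 338.38446395] [-0.072  0.18   0.422  1.812  0.    -0.256] 50.16895201612792 [-0.39700941  0.51692237 -0.43813532]
[[-9.831000e-01 -1.830000e-01  7.000000e-04  5.921299e+02]
 [-1.830000e-01  9.831000e-01  2.000000e-04  8.729070e+01]
 [-8.000000e-04  0.000000e+00 -1.000000e+00  3.384504e+02]
 [ 0.000000e+00  0.000000e+00  0.000000e+00  1.000000e+00]]
bar (((590.7749633789062, 87.58259582519531), (71.37113189697266, 13.502116203308105), 10.102558135986328), 934, 212.99905395507812) [588.76294  86.97991 212.82063] [13.79805021 71.09057771] -169.92773952245292
disc (((590.728271484375, 87.30946350097656), (91.9739990234375, 91.45808410644531), 41.209197998046875), 4590, 191.223876953125) [587.9561   86.66539 191.158  ] [79.88038769 87.1922803 ] 100.24268816070244
bay (((607.1923828125, 6.6968994140625), (271.8002014160156, 159.4747772216797), 83.95170593261719), 14508, 104.77986145019531) [601.68195  -46.485203 104.79058 ] [152.97011158 199.14957281] 53.233739760840045
rim (((606.0598754882812, 6.92987060546875), (283.11053466796875, 172.2860107421875), 83.99380493164062), 4329, 129.41000366210938) [599.5673   -17.325525 128.84003 ] [243.10740236 323.88611328] 83.58111281532777
```

```bash
python3 -m inch '[[5,[0,0,4],[0,0,2.0]],[5,[0,0,4],[0,0,2.0]],[5,[0,0,4],[0,0,2.0]],[5,[0,0,4],[0,0,2.0]],[5,[0,0,4],[0,0,2.0]],[5,[0,0,4],[0,0,2.0]],[5,[0,0,4],[0,0,2.0]],[5,[0,0,4],[0,0,2.0]],[5,[0,0,4],[0,0,2.0]],[5,[0,0,4],[0,0,2.0]],[5,[0,0,4],[0,0,2.0]]]'
python3 -m inch '[[5,[0,0,0],[0,0,1.15]],[5,[0,0,0],[0,0,1.15]],[5,[0,0,0],[0,0,1.15]],[5,[0,0,0],[0,0,1.15]],[5,[0,0,0],[0,0,1.15]],[5,[0,0,0],[0,0,1.15]],[5,[0,0,0],[0,0,1.15]],[5,[0,0,0],[0,0,1.15]],[5,[0,0,0],[0,0,1.15]]]'
python3 look.py w2 190
```

```text
time_s: 3.4
eef_pos: [592.4, 86.7, 298.2]
ee_rot: [0.0, 0.79, 0.613, 0.0]
wrist_force: [-0.0, 0.1, 0.3]
opening: 49.9
time_s: 4.53
eef_pos: [592.6, 86.1, 298.0]
ee_rot: [-0.0, 0.996, 0.088, 0.0]
wrist_force: [0.3, -0.3, -0.4]
opening: 50.2
4.575 [592.66012355  86.04035957 297.95057331] [-0.074  0.145  0.306  1.732  0.     2.892] 49.912938242386005 [-0.31842885 -0.68556947  0.62548567]
[[ 9.84500e-01  1.75500e-01  2.00000e-04  5.92647e+02]
 [ 1.75500e-01 -9.84500e-01  0.00000e+00  8.60930e+01]
 [ 2.00000e-04 -0.00000e+00 -1.00000e+00  2.97987e+02]
 [ 0.00000e+00  0.00000e+00  0.00000e+00  1.00000e+00]]
bar (((592.0980834960938, 87.85888671875), (71.8883056640625, 13.752827644348145), 10.455162048339844), 1224, 212.9961700439453) [594.5772   88.08808 212.7608 ] [13.88072783 71.54254491] -169.58808207640246
disc (((592.4251098632812, 87.62953186035156), (91.9233627319336, 91.8386459350586), 23.21758270263672), 5766, 191.28976440429688) [595.9193   88.34065 191.21605] [79.42706474 87.25891123] 100.94603061740264
bay (((606.3525390625, 7.0835723876953125), (271.42535400390625, 160.78933715820312), 83.99229431152344), 17636, 104.83763885498047) [616.4758   -34.126297 104.8495  ] [147.0463     236.50542297] 60.747275742606774
rim (((606.5922241210938, 7.411956787109375), (282.83966064453125, 172.23809814453125), 83.99517822265625), 5400, 129.52337646484375) [630.1784     -1.3166267 128.97156  ] [200.6988715  356.44128889] 72.19682876776082
```

View pics/w2.png

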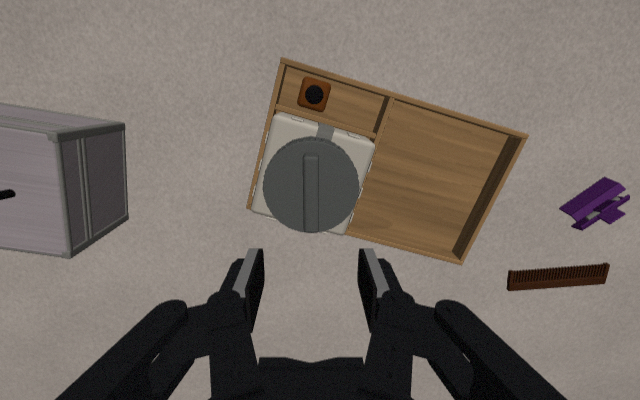

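The wrist picture shows the lid at about (311,185) with its bar vertical and centred between the jaws. The tub is clipped in, the polish is at (314,93), and the bay on the right is empty. Averaging the two opposite views puts the lid centre at (591.6, 87.3). I'll descend and grip.

```bash
python3 -m inch '[[4.5,[-0.08,-0.14,3],[0,0,0]],[4,[-0.08,-0.14,6],[0,0,0]],[4,[-0.08,-0.14,8.5],[0,0,0]],[4,[-0.08,-0.14,9.8],[0,0,0]],[4,[-0.08,-0.14,10.4],[0,0,0]],[4,[-0.08,-0.14,10.4],[0,0,0]],[3,[-0.08,-0.14,10.4],[0,0,0]],[2,[-0.08,-0.14,10.4],[0,0,0]],[1,[-0.08,-0.14,10.4],[0,0,0]],[0.8,[-0.08,-0.14,10.4],[0,0,0]],[0.8,[-0.08,-0.14,10.4],[0,0,0]],[0.8,[-0.08,-0.14,10.4],[0,0,0]]]' 40
python3 -c "
from h import *
s=readout.state();print(s['wrist_force'],s['wrist_torque'],s['eef_pos'],s['opening'],s['qpos'])"
```

```text
time_s: 6.08
eef_pos: [591.6, 87.2, 193.9]
ee_rot: [-0.0, 0.996, 0.087, 0.0]
wrist_force: [1.0, -0.6, -0.2]
opening: 7.5
[ 0.98922343 -0.58348256 -0.18250603] [ 0.03136863 -0.05102769  0.01450359] [591.64667934  87.19317043 193.91742189] 7.476596961162303 [-7.21733966e-02  9.54180603e-02  6.26695740e-02  1.53802452e+00
  9.26317203e-05  2.89562425e+00]
```

```bash
python3 look.py w3 190
```

```text
6.125 [591.6729453   87.19691366 193.92267302] [-0.072  0.095  0.063  1.538  0.     2.896] 7.991872917892861 [ 0.03851183 -0.34370107 -0.17286141]
[[ 9.849000e-01  1.729000e-01  0.000000e+00  5.916467e+02]
 [ 1.729000e-01 -9.849000e-01  1.000000e-04  8.719320e+01]
 [ 0.000000e+00 -1.000000e-04 -1.000000e+00  1.939174e+02]
 [ 0.000000e+00  0.000000e+00  0.000000e+00  1.000000e+00]]
bar (((592.2816772460938, 87.80215454101562), (71.9335708618164, 13.87642765045166), 10.391740798950195), 2357, 213.1077880859375) [600.018    89.69688 212.8702 ] [12.0191676 70.8774456] -171.35867172799544
disc (((597.366455078125, 88.54196166992188), (82.4530258178711, 93.77130889892578), 8.952022552490234), 10576, 191.31625366210938) [603.48376   89.429375 191.21329 ] [67.03443288 91.91783943] 98.1246206304058
bay (((605.9755249023438, 6.82366943359375), (272.2730407714844, 161.375732421875), 84.01417541503906), 31292, 104.87181091308594) [619.5158   -34.63036  104.895164] [143.54969616 241.97137955] 61.28191755754469
rim (((606.5436401367188, 7.5134429931640625), (282.7781982421875, 172.37548828125), 83.92894744873047), 11150, 129.47740173339844) [634.15015   -4.771837 128.73984 ] [192.0412492  358.14854504] 70.80376227689348
```

View pics/w3.png

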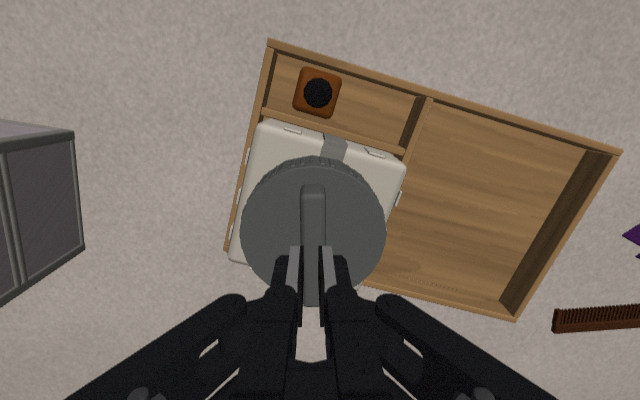

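```bash
python3 -c "
import cv2
p=cv2.imread('pics/w3.png')[175:375,235:395];cv2.imwrite('pics/w3c.png',cv2.resize(p,None,fx=3,fy=3,interpolation=2))"
```

```text
(no output)
```

View pics/w3c.png

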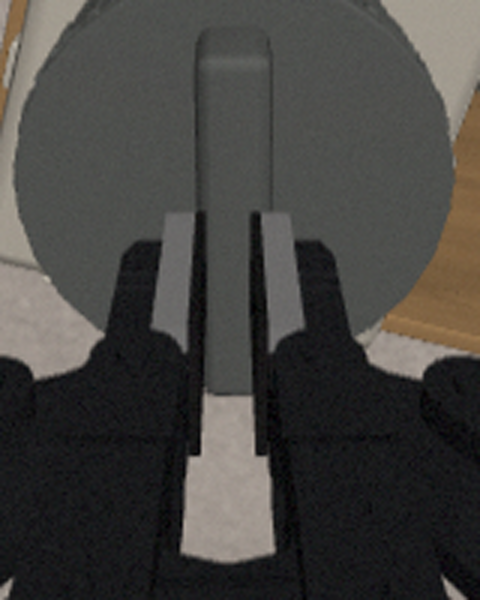

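```bash
python3 -c "
from h import *
d=np.load('pics/w3.npy');W=cloud('wrist',d,toolT());T=toolT()
L=(W-T[:3,3])@T[:3,:3]
for v in (236,242,246,250,260,275,285,300,320): print(v,[(u,L[v,u].round(0).tolist()) for u in (293,296,302,304,312,319,322,325)])"
```

```text
236 [(293, [1.0, -13.0, 2.0]), (296, [1.0, -11.0, 3.0]), (302, [12.0, -6.0, -19.0]), (304, [12.0, -5.0, -19.0]), (312, [12.0, -1.0, -19.0]), (319, [12.0, 3.0, -20.0]), (322, [12.0, 5.0, -19.0]), (325, [11.0, 6.0, -17.0])]
242 [(293, [-3.0, -13.0, 3.0]), (296, [-2.0, -11.0, 1.0]), (302, [8.0, -6.0, -19.0]), (304, [8.0, -5.0, -18.0]), (312, [8.0, -1.0, -18.0]), (319, [8.0, 3.0, -19.0]), (322, [8.0, 5.0, -18.0]), (325, [7.0, 6.0, -16.0])]
246 [(293, [11.0, -11.0, -29.0]), (296, [11.0, -9.0, -29.0]), (302, [12.0, -6.0, -30.0]), (304, [6.0, -5.0, -20.0]), (312, [6.0, -1.0, -19.0]), (319, [11.0, 3.0, -29.0]), (322, [11.0, 4.0, -29.0]), (325, [11.0, 6.0, -28.0])]
250 [(293, [11.0, -10.0, -33.0]), (296, [11.0, -9.0, -33.0]), (302, [85.0, -2.0, -167.0]), (304, [3.0, -5.0, -19.0]), (312, [4.0, -1.0, -20.0]), (319, [11.0, 3.0, -33.0]), (322, [11.0, 4.0, -34.0]), (325, [11.0, 6.0, -33.0])]
260 [(293, [11.0, -10.0, -43.0]), (296, [11.0, -9.0, -43.0]), (302, [11.0, -6.0, -43.0]), (304, [-3.0, -5.0, -19.0]), (312, [-3.0, -1.0, -19.0]), (319, [11.0, 2.0, -43.0]), (322, [11.0, 4.0, -43.0]), (325, [11
[... 230 characters left out ...]
5.0, -55.0])]
285 [(293, [11.0, -9.0, -62.0]), (296, [10.0, -8.0, -61.0]), (302, [0.0, -6.0, -47.0]), (304, [-20.0, -6.0, -18.0]), (312, [-19.0, -1.0, -20.0]), (319, [-0.0, 2.0, -47.0]), (322, [11.0, 3.0, -62.0]), (325, [10.0, 4.0, -61.0])]
300 [(293, [13.0, -8.0, -74.0]), (296, [8.0, -7.0, -67.0]), (302, [-6.0, -6.0, -50.0]), (304, [-29.0, -6.0, -20.0]), (312, [-29.0, -1.0, -20.0]), (319, [-7.0, 2.0, -49.0]), (322, [3.0, 3.0, -61.0]), (325, [7.0, 4.0, -66.0])]
320 [(293, [10.0, -8.0, -81.0]), (296, [-0.0, -7.0, -70.0]), (302, [-230.0, -14.0, 194.0]), (304, [-229.0, -11.0, 193.0]), (312, [-229.0, 0.0, 193.0]), (319, [-230.0, 11.0, 193.0]), (322, [-8.0, 3.0, -61.0]), (325, [0.0, 4.0, -70.0])]
```

Depth shows the pad tips at tool z≈-28, about 9 mm above the bar top, so the jaws closed on air over the bar. The tips sit farther back than the TCP description suggests. I'll open, go down 26 mm while watching the force, and close again.

```bash
python3 -m inch '[[2.5,[0,0,0],[0,0,0]],[4,[0,0,0],[0,0,0]],[4,[0,0,0],[0,0,0]],[4,[0,0,0.6],[0,0,0]],[4,[0,0,1.2],[0,0,0]],[4,[0,0,1.8],[0,0,0]],[4,[0,0,2.2],[0,0,0]],[4,[0,0,2.6],[0,0,0]],[4,[0,0,2.6],[0,0,0]]]'
python3 -m inch '[[3,[0,0,0],[0,0,0]],[2,[0,0,0],[0,0,0]],[1.4,[0,0,0],[0,0,0]],[0.9,[0,0,0],[0,0,0]],[0.9,[0,0,0],[0,0,0]],[0.9,[0,0,0],[0,0,0]]]' 50
```

```text
time_s: 7.25
eef_pos: [591.5, 87.2, 167.6]
ee_rot: [-0.0, 0.996, 0.087, -0.0]
wrist_force: [0.6, -0.4, 0.4]
opening: 40.3
time_s: 8.0
eef_pos: [591.9, 87.2, 168.3]
ee_rot: [0.0, 0.996, 0.087, 0.0]
wrist_force: [-0.9, 0.4, 4.0]
opening: 12.9
```

Gripped: the opening reads 12.9 mm on the 14 mm bar. I'll turn counter-clockwise, climbing with the thread, with a short trial first.

```bash
python3 -m inch '[[0.9,[0,0,-0.03],[0,0,-0.15]],[0.9,[0,0,-0.06],[0,0,-0.3]],[0.9,[0,0,-0.09],[0,0,-0.45]],[0.9,[0,0,-0.115],[0,0,-0.6]]]' 60; python3 -c "
from h import *
s=readout.state();print(s['wrist_force'],s['wrist_torque'],s['qpos'])
p,d=imaging.read_camera('wrist');W=cloud('wrist',d,toolT());T=toolT();L=(W-T[:3,3])@T[:3,:3]
m=(abs(L[...,2]+0)<60)&(L[...,0]>15)&(L[...,0]<36)&(abs(L[...,1])<20);b=L[m];b=b[b[:,2]<b[:,2].max()-15]
print(len(b),b.mean(0),'bar slope in tool (rad)',np.polyfit(b[:,0],b[:,1],1))"
```

```text
time_s: 8.5
eef_pos: [591.7, 87.0, 169.1]
ee_rot: [0.0, 0.925, 0.38, 0.0]
wrist_force: [0.6, -0.2, 1.1]
opening: 12.7
[ 0.57731893 -0.15963449  1.11046806] [-0.11466658 -0.01786449 -0.06088569] [-7.22800110e-02  9.34295827e-02  1.55367080e-02  1.49273887e+00
 -1.69106880e-04  2.29074185e+00]
1302 [ 25.98884102  -1.37588825 -44.59208517] bar slope in tool (rad) [ 0.00428859 -1.48734373]
```

```bash
python3 -m inch '[[0.9,[0,0,-0.032],[0,0,-0.17]],[0.9,[0,0,-0.065],[0,0,-0.34]],[0.9,[0,0,-0.097],[0,0,-0.51]],[0.9,[0,0,-0.13],[0,0,-0.68]],[0.9,[0,0,-0.162],[0,0,-0.85]],[0.9,[0,0,-0.195],[0,0,-1.02]],[0.9,[0,0,-0.227],[0,0,-1.19]],[0.9,[0,0,-0.26],[0,0,-1.36]],[0.9,[0,0,-0.292],[0,0,-1.53]],[0.9,[0,0,-0.325],[0,0,-1.7]]]'
python3 -m inch '[[0.9,[0,0,-0.032],[0,0,-0.17]],[0.9,[0,0,-0.065],[0,0,-0.34]],[0.9,[0,0,-0.097],[0,0,-0.51]],[0.9,[0,0,-0.13],[0,0,-0.68]],[0.9,[0,0,-0.162],[0,0,-0.85]],[0.9,[0,0,-0.195],[0,0,-1.02]],[0.9,[0,0,-0.227],[0,0,-1.19]],[0.9,[0,0,-0.26],[0,0,-1.36]],[0.9,[0,0,-0.292],[0,0,-1.53]],[0.9,[0,0,-0.325],[0,0,-1.7]]]'
cat > chk.py <<'E'
from h import *
s=readout.state();print(s['wrist_force'].round(1),s['wrist_torque'].round(2),s['qpos'].round(2))
T=toolT();p,d=imaging.read_camera('wrist');W=cloud('wrist',d,T);L=(W-T[:3,3])@T[:3,:3]
m=(abs(L[...,2]+0)<60)&(L[...,0]>15)&(L[...,0]<36)&(abs(L[...,1])<20);b=L[m];b=b[b[:,2]<b[:,2].max()-15]
t=L[(abs(L[...,2])<60)&(L[...,0]>12)&(L[...,0]<30)&(abs(L[...,1])>20)&(abs(L[...,1])<32)]
print('bar top tool z',np.median(b[:,2]),'bar slope,offset',np.polyfit(b[:,0],b[:,1],1),'lid top world z',T[2,3]-np.median(t[:,2]))
E
python3 chk.py
```

```text
time_s: 9.8
eef_pos: [591.7, 87.1, 172.3]
ee_rot: [0.0, 0.326, 0.945, -0.0]
wrist_force: [-0.8, 0.5, 1.8]
opening: 12.8
time_s: 11.05
eef_pos: [591.7, 87.1, 175.5]
ee_rot: [0.0, -0.495, 0.869, -0.0]
wrist_force: [-0.8, -0.4, 2.3]
opening: 12.5
[-0.8 -0.4  2.3] [-0.09 -0.01 -0.06] [-0.07  0.09  0.03  1.5  -0.   -1.11]
bar top tool z -44.52914247714209 bar slope,offset [0.00189883 0.94245731] lid top world z 198.52366162372948
```

```bash
python3 -m inch '[[0.9,[0,0,-0.032],[0,0,-0.17]],[0.9,[0,0,-0.065],[0,0,-0.34]],[0.9,[0,0,-0.097],[0,0,-0.51]],[0.9,[0,0,-0.13],[0,0,-0.68]],[0.9,[0,0,-0.162],[0,0,-0.85]],[0.9,[0,0,-0.195],[0,0,-1.02]],[0.9,[0,0,-0.227],[0,0,-1.19]],[0.9,[0,0,-0.26],[0,0,-1.36]],[0.9,[0,0,-0.292],[0,0,-1.53]],[0.9,[0,0,-0.305],[0,0,-1.6]]]'
python3 -m inch '[[0.9,[0,0,0],[0,0,0]],[2,[0,0,0],[0,0,0]],[4,[0,0,0],[0,0,0]],[4,[0,0,0],[0,0,0]],[4,[0,0,-1.5],[0,0,0]],[4,[0,0,-3.2],[0,0,0]],[4,[0,0,-3.4],[0,0,0]]]'
python3 chk.py
```

```text
time_s: 12.35
eef_pos: [591.7, 87.1, 178.6]
ee_rot: [0.0, 0.968, -0.253, 0.0]
wrist_force: [-0.2, -0.5, 1.4]
opening: 12.5
time_s: 13.22
eef_pos: [592.8, 87.1, 215.2]
ee_rot: [-0.0, 0.968, -0.252, 0.002]
wrist_force: [-1.0, 0.3, -0.1]
opening: 39.8
[-1.   0.3 -0.1] [-0.02  0.02  0.02] [-0.07  0.1   0.1   1.57  0.   -2.7 ]
bar top tool z -7.954615495742097 bar slope,offset [ 0.00448326 -0.83860556] lid top world z 201.62105038759157
```

```bash
python3 -m inch '[[4,[0,0,0],[0,0,1.8]],[4,[0,0,0],[0,0,1.8]],[4,[0,0,0],[0,0,1.8]],[4,[0,0,0],[0,0,1.8]],[4,[0,0,0],[0,0,1.8]],[4,[0,0,0],[0,0,1.8]],[4,[0,0,0],[0,0,1.8]],[4,[0,0,0],[0,0,1.8]],[4,[0,0,0],[0,0,1.8]],[4,[0,0,0],[0,0,1.8]]]'
python3 -m inch '[[4,[0,0,0],[0,0,1.34]],[4,[0,0,0],[0,0,1.34]],[4,[0,0,0],[0,0,1.34]],[4,[0,0,0],[0,0,1.34]],[4,[0,0,0],[0,0,1.34]],[4,[0,0,0],[0,0,1.34]],[4,[0,0,0],[0,0,1.34]],[4,[0,0,0],[0,0,1.34]],[4,[0,0,0],[0,0,1.34]]]'
python3 chk.py
```

```text
time_s: 14.52
eef_pos: [591.5, 87.2, 212.2]
ee_rot: [-0.0, -0.402, 0.916, 0.0]
wrist_force: [0.3, 0.1, 0.9]
opening: 39.9
time_s: 15.65
eef_pos: [591.6, 87.2, 212.4]
ee_rot: [-0.0, 0.25, 0.968, 0.0]
wrist_force: [-0.7, 0.6, -0.0]
opening: 40.0
[-0.7  0.6 -0. ] [ 0.06  0.03 -0.01] [-0.07  0.1   0.1   1.57  0.    0.43]
bar top tool z -10.84620167070812 bar slope,offset [0.00243008 1.32421015] lid top world z 202.14817107293902
```

```bash
python3 -m inch '[[4,[0,0,1.2],[0,0,0]],[4,[0,0,2.4],[0,0,0]],[4,[0,0,3.2],[0,0,0]],[4,[0,0,3.4],[0,0,0]],[3,[0,0,3.4],[0,0,0]],[2,[0,0,3.4],[0,0,0]],[1.4,[0,0,3.4],[0,0,0]],[0.9,[0,0,3.4],[0,0,0]],[0.9,[0,0,3.4],[0,0,0]],[0.9,[0,0,3.4],[0,0,0]]]'
python3 -m inch '[[0.9,[0,0,-0.032],[0,0,-0.17]],[0.9,[0,0,-0.065],[0,0,-0.34]],[0.9,[0,0,-0.097],[0,0,-0.51]],[0.9,[0,0,-0.13],[0,0,-0.68]],[0.9,[0,0,-0.162],[0,0,-0.85]],[0.9,[0,0,-0.195],[0,0,-1.02]],[0.9,[0,0,-0.227],[0,0,-1.19]],[0.9,[0,0,-0.257],[0,0,-1.35]]]'
python3 -m inch '[[0.9,[0,0,-0.032],[0,0,-0.17]],[0.9,[0,0,-0.065],[0,0,-0.34]],[0.9,[0,0,-0.097],[0,0,-0.51]],[0.9,[0,0,-0.13],[0,0,-0.68]],[0.9,[0,0,-0.162],[0,0,-0.85]],[0.9,[0,0,-0.195],[0,0,-1.02]],[0.9,[0,0,-0.227],[0,0,-1.19]],[0.9,[0,0,-0.257],[0,0,-1.35]]]'
python3 chk.py
```

```text
time_s: 16.95
eef_pos: [592.0, 87.1, 179.1]
ee_rot: [0.0, 0.251, 0.968, 0.0]
wrist_force: [0.2, 0.7, 4.4]
opening: 12.9
time_s: 17.95
eef_pos: [591.9, 87.1, 181.7]
ee_rot: [0.0, -0.411, 0.912, -0.0]
wrist_force: [-0.7, 0.8, 4.8]
opening: 12.6
time_s: 18.95
eef_pos: [591.9, 87.0, 184.3]
ee_rot: [-0.0, 0.891, -0.455, 0.0]
wrist_force: [-1.3, -1.1, 5.4]
opening: 12.6
[-1.3 -1.1  5.4] [-0.2   0.13 -0.16] [-0.07  0.09  0.04  1.52 -0.   -2.27]
bar top tool z -43.90380913347788 bar slope,offset [ 0.01016184 -0.95165169] lid top world z 206.63887033139923
```

T is now about 8.3 rad (475°), still on the thread. Last regrasp.

```bash
python3 -m inch '[[0.9,[0,0,0],[0,0,0]],[2,[0,0,0],[0,0,0]],[4,[0,0,0],[0,0,0]],[4,[0,0,0],[0,0,0]],[4,[0,0,-1.5],[0,0,0]],[4,[0,0,-3.2],[0,0,0]],[4,[0,0,-3.4],[0,0,0]]]'
python3 -m inch '[[4,[0,0,0],[0,0,1.8]],[4,[0,0,0],[0,0,1.8]],[4,[0,0,0],[0,0,1.8]],[4,[0,0,0],[0,0,1.8]],[4,[0,0,0],[0,0,1.8]],[4,[0,0,0],[0,0,1.8]],[4,[0,0,0],[0,0,1.8]],[4,[0,0,0],[0,0,1.8]],[4,[0,0,0],[0,0,1.8]],[4,[0,0,0],[0,0,1.8]]]'
python3 -m inch '[[4,[0,0,0],[0,0,1.34]],[4,[0,0,0],[0,0,1.34]],[4,[0,0,0],[0,0,1.34]],[4,[0,0,0],[0,0,1.34]],[4,[0,0,0],[0,0,1.34]],[4,[0,0,0],[0,0,1.34]],[4,[0,0,0],[0,0,1.34]],[4,[0,0,0],[0,0,1.34]],[4,[0,0,0],[0,0,1.34]]]'
python3 chk.py
```

```text
time_s: 19.88
eef_pos: [592.7, 87.1, 220.4]
ee_rot: [-0.001, 0.889, -0.457, 0.002]
wrist_force: [0.9, 0.3, 0.0]
opening: 39.9
time_s: 21.12
eef_pos: [591.7, 87.2, 217.9]
ee_rot: [0.0, -0.193, 0.981, 0.0]
wrist_force: [-0.4, -0.2, -0.5]
opening: 40.2
time_s: 22.25
eef_pos: [591.7, 87.2, 217.8]
ee_rot: [0.0, 0.455, 0.891, 0.0]
wrist_force: [-0.4, 0.1, 0.2]
opening: 40.1
[-0.4  0.1  0.2] [ 0.01 -0.03 -0.02] [-0.07  0.1   0.11  1.58  0.    0.87]
bar top tool z -10.709916763990602 bar slope,offset [-0.00510629  0.9912052 ] lid top world z 207.7527934355657
```

```bash
python3 -m inch '[[4,[0,0,1.2],[0,0,0]],[4,[0,0,2.4],[0,0,0]],[4,[0,0,3.2],[0,0,0]],[4,[0,0,3.4],[0,0,0]],[3,[0,0,3.4],[0,0,0]],[2,[0,0,3.4],[0,0,0]],[1.4,[0,0,3.4],[0,0,0]],[0.9,[0,0,3.4],[0,0,0]],[0.9,[0,0,3.4],[0,0,0]],[0.9,[0,0,3.4],[0,0,0]]]'
python3 -m inch '[[0.9,[0,0,-0.032],[0,0,-0.17]],[0.9,[0,0,-0.065],[0,0,-0.34]],[0.9,[0,0,-0.097],[0,0,-0.51]],[0.9,[0,0,-0.13],[0,0,-0.68]],[0.9,[0,0,-0.162],[0,0,-0.85]],[0.9,[0,0,-0.195],[0,0,-1.02]],[0.9,[0,0,-0.227],[0,0,-1.19]],[0.9,[0,0,-0.26],[0,0,-1.36]],[0.9,[0,0,-0.292],[0,0,-1.53]],[0.9,[0,0,-0.31],[0,0,-1.62]],[0.9,[0,0,-0.31],[0,0,-1.62]]]'
python3 chk.py
python3 -m inch '[[0.9,[0,0,-0.1],[0,0,0]],[0.9,[0,0,-0.2],[0,0,0]],[0.9,[0,0,-0.3],[0,0,0]],[0.9,[0,0,-0.3],[0,0,0]]]'
python3 chk.py
```

```text
time_s: 23.55
eef_pos: [592.0, 87.2, 184.2]
ee_rot: [0.0, 0.456, 0.89, 0.0]
wrist_force: [0.1, 0.5, 4.8]
opening: 12.8
time_s: 24.92
eef_pos: [591.9, 87.2, 187.3]
ee_rot: [0.0, -0.33, 0.944, -0.0]
wrist_force: [0.1, -1.3, 5.3]
opening: 12.8
[ 0.1 -1.3  5.3] [-0.06 -0.03  0.  ] [-0.07  0.09  0.05  1.53  0.   -0.74]
bar top tool z -43.93203795993592 bar slope,offset [0.00538439 1.22732634] lid top world z 209.72824514668355
time_s: 25.48
eef_pos: [591.6, 87.2, 189.7]
ee_rot: [-0.0, -0.33, 0.944, 0.0]
wrist_force: [0.6, 0.9, -1.7]
opening: 12.8
[ 0.6  0.9 -1.7] [0.04 0.01 0.04] [-0.07  0.1   0.05  1.53  0.   -0.74]
bar top tool z -43.865876674144204 bar slope,offset [0.0090288  1.14183394] lid top world z 212.0305149673904
```

Only about the lid's own weight shows, so it seems free. I'll lift further, slowly.

```bash
python3 -m inch '[[0.9,[0,0,-0.1],[0,0,0]],[0.9,[0,0,-0.2],[0,0,0]],[0.9,[0,0,-0.35],[0,0,0]]]'
python3 chk.py
```

```text
time_s: 25.9
eef_pos: [591.6, 87.2, 193.5]
ee_rot: [0.0, -0.33, 0.944, 0.0]
wrist_force: [-0.0, 0.3, -1.2]
opening: 13.0
[-0.   0.3 -1.2] [-0.02 -0.01  0.02] [-0.07  0.1   0.06  1.54  0.   -0.74]
bar top tool z -23.202316094004836 bar slope,offset [ 0.0282358  -0.53250686] lid top world z 215.79486355124885
```

The lid is free of the neck, its top now at z≈215.8. I'll raise it, carry it over the bay and check from above before lowering.

```bash
python3 -m inch '[[0.9,[0,0,-2],[0,0,0]],[0.9,[0,0,-4.5],[0,0,0]],[0.9,[0,0,-6],[0,0,0]],[0.9,[1.6,-2.3,-6],[0,0,0]],[0.9,[4,-5.7,-6],[0,0,0]],[0.9,[6.4,-9.2,-6],[0,0,0]],[0.9,[7.6,-10.9,-6],[0,0,0]],[0.9,[8.05,-11.47,-6],[0,0,0]],[0.9,[8.05,-11.47,-4],[0,0,0]],[0.9,[8.05,-11.47,-2],[0,0,0]],[0.9,[8.05,-11.47,0],[0,0,0]],[0.9,[8.05,-11.47,0],[0,0,0]]]'
python3 look.py w4 216; python3 chk.py; python3 -c "
from plant import imaging;import cv2
p,d=imaging.read_camera('side');cv2.imwrite('pics/s1.png',cv2.resize(p[90:290,250:430],None,fx=3,fy=3))"
```

```text
time_s: 27.45
eef_pos: [599.2, -51.3, 191.8]
ee_rot: [-0.001, -0.33, 0.944, 0.001]
wrist_force: [0.0, -0.1, -2.2]
opening: 12.1
27.5 [599.73126342 -51.64458353 193.22647266] [-0.303  0.109  0.076  1.539  0.    -0.976] 12.550078106381338 [ 0.62152602  0.02512145 -1.41987305]
[[-7.817000e-01 -6.236000e-01 -2.600000e-03  5.991597e+02]
 [-6.236000e-01  7.817000e-01  1.200000e-03 -5.129750e+01]
 [ 1.300000e-03  2.600000e-03 -1.000000e+00  1.918499e+02]
 [ 0.000000e+00  0.000000e+00  0.000000e+00  1.000000e+00]]
bar (((620.7279663085938, -27.072551727294922), (15.00922966003418, 5.75297212600708), 1.5072962045669556), 146, 235.69525146484375) [620.7805   -27.768042 235.50394 ] [ 5.00132544 11.51452861] -173.529464728009
disc (((578.3585205078125, -17.196563720703125), (40.25804138183594, 25.569589614868164), 0.09467941522598267), 1863, 214.24099731445312) [580.16583  -19.284613 214.26897 ] [17.63641183 36.68707234] -152.6852960804536
bay (((601.8987426757812, -39.696922302246094), (175.88763427734375, 161.16030883789062), 84.01213836669922), 16230, 104.79357147216797) [570.991    -74.82169  104.804855] [106.59169941 183.426442  ] 133.59434251701202
rim (((606.5267333984375, 6.7718353271484375), (281.1794128417969, 172.549072265625), 83.96308135986328), 6332, 129.56390380859375) [567.29395  -52.778126 129.12903 ] [176.64733998 288.98055012] 115.32061261589378
[ 0.6  0.  -1.4] [ 0.01 -0.03  0.01] [-0.3   0.11  0.08  1.54  0.   -0.98]
bar top tool z -43.94801565042623 bar slope,offset [0.01255748 1.04728823] lid top world z 215.57268830226073
```

View pics/w4.png

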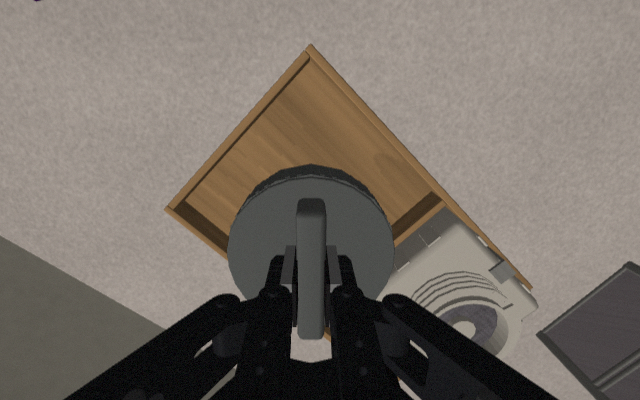

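View pics/s1.png

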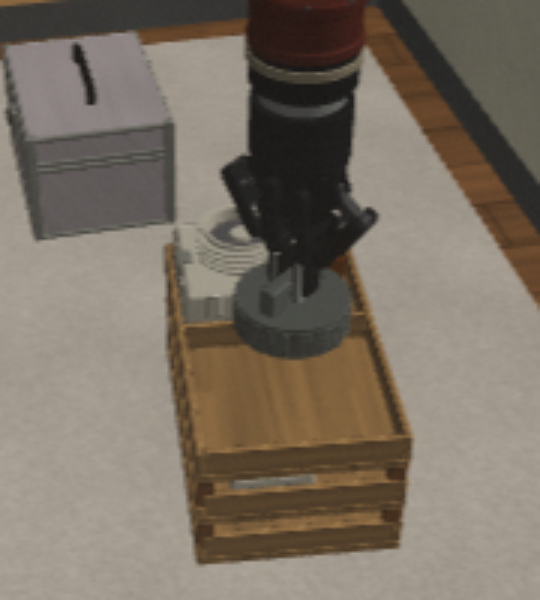

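Both pictures show the lid level in the jaws over the bay: wrist view at (311,250), side-view crop at (290,305). The tub's neck is bare behind it. To touch down it has to go about 82 mm lower, so I'll take 79 now and the rest in small steps.

```bash
python3 -m inch '[[0.9,[0,0,1.5],[0,0,0]],[0.9,[0,0,3.5],[0,0,0]],[0.9,[0,0,5.5],[0,0,0]],[0.9,[0,0,6.8],[0,0,0]],[0.9,[0,0,7.5],[0,0,0]],[0.9,[0,0,7.9],[0,0,0]],[0.9,[0,0,7.9],[0,0,0]],[0.9,[0,0,7.9],[0,0,0]]]'; python3 chk.py
python3 -m inch '[[0.9,[0,0,0.05],[0,0,0]],[0.9,[0,0,0.1],[0,0,0]],[0.9,[0,0,0.15],[0,0,0]],[0.9,[0,0,0.2],[0,0,0]],[0.9,[0,0,0.25],[0,0,0]],[0.9,[0,0,0.25],[0,0,0]]]'; python3 chk.py
```

```text
time_s: 28.6
eef_pos: [600.5, -52.8, 115.0]
ee_rot: [0.0, -0.33, 0.944, -0.0]
wrist_force: [-0.4, 0.5, -0.9]
opening: 12.3
[-0.4  0.5 -0.9] [ 0.03  0.   -0.03] [-0.3   0.11 -0.06  1.4   0.   -0.98]
bar top tool z -43.87312408538946 bar slope,offset [0.00368663 1.28548581] lid top world z 137.35817348893917
time_s: 29.4
eef_pos: [600.1, -52.7, 111.8]
ee_rot: [-0.0, -0.33, 0.944, 0.0]
wrist_force: [0.1, -0.8, -1.5]
opening: 12.5
[ 0.1 -0.8 -1.5] [-0.02 -0.02 -0.01] [-0.3   0.11 -0.07  1.39  0.   -0.98]
bar top tool z -43.907193236085696 bar slope,offset [0.00794276 1.18320381] lid top world z 134.1238940537961
```

Lid top reads 134.1 against about 133.3 expected on the floor. No contact yet, so I'll creep down.

```bash
python3 -m inch '[[0.9,[0,0,0.03],[0,0,0]],[0.9,[0,0,0.06],[0,0,0]],[0.9,[0,0,0.06],[0,0,0]]]'; python3 -m inch '[[0.9,[0,0,0.03],[0,0,0]],[0.9,[0,0,0.05],[0,0,0]],[0.9,[0,0,0.05],[0,0,0]]]'
```

```text
time_s: 29.82
eef_pos: [600.1, -52.7, 111.2]
ee_rot: [0.0, -0.33, 0.944, 0.0]
wrist_force: [-0.8, 0.2, -1.3]
opening: 12.3
time_s: 30.2
eef_pos: [600.1, -52.7, 110.9]
ee_rot: [0.0, -0.33, 0.944, -0.0]
wrist_force: [0.4, 0.5, 1.2]
opening: 12.7
```

Contact: the force went from -1.3 to +1.2 N. I'll open gently, rise and look.

```bash
python3 -m inch '[[1.4,[0,0,0],[0,0,0]],[1.8,[0,0,0],[0,0,0]],[2.5,[0,0,0],[0,0,0]],[4,[0,0,0],[0,0,0]],[4,[0,0,0],[0,0,0]],[4,[0,0,-1.5],[0,0,0]],[4,[0,0,-4],[0,0,0]],[4,[0,0,-8],[0,0,0]],[4,[0,0,-13],[0,0,0]],[4,[0,0,-16],[0,0,0]],[4,[0,0,-16],[0,0,0]],[4,[0,0,-16],[0,0,0]]]'; sed -i 's/&(W\[:,1\]>-30)/\&(W[:,1]<25)/' look.py; python3 look.py w5 133.3
python3 - <<'E'
from h import *
T=toolT();W=cloud('wrist',np.load('pics/w5.npy'),T)
v=W[(np.hypot(W[...,0]-600,W[...,1]+52.7)<44)&(abs(W[...,2]-133)<5)]
c,_,_,_=np.linalg.lstsq(np.c_[v[:,:2]-[600,-52.7],np.ones(len(v))],v[:,2],rcond=None);print(len(v),"plane tilt deg",np.degrees(c[:2]),"z",c[2])
p,d=imaging.read_camera('scene');cv2.imwrite('pics/f.png',cv2.resize(p[150:290,130:520],None,fx=2,fy=2))
E
```

```text
time_s: 31.7
eef_pos: [600.0, -52.7, 270.5]
ee_rot: [-0.0, -0.33, 0.944, 0.0]
wrist_force: [-0.1, -0.4, 0.4]
opening: 40.1
31.75 [599.73450542 -52.59330335 269.81998101] [-0.304  0.138  0.246  1.681  0.    -0.977] 40.14524469362333 [ 0.34378319  0.4564612  -0.41555542]
[[-7.825000e-01 -6.227000e-01 -2.000000e-04  6.000196e+02]
 [-6.227000e-01  7.825000e-01  1.000000e-04 -5.267860e+01]
 [ 1.000000e-04  2.000000e-04 -1.000000e+00  2.705107e+02]
 [ 0.000000e+00  0.000000e+00  0.000000e+00  1.000000e+00]]
bar (((598.95849609375, -51.5593376159668), (70.85639953613281, 13.311150550842285), 38.05461502075195), 977, 154.9314727783203) [597.89764  -52.695595 154.7685  ] [13.61004385 71.32028136] -141.49921232577182
disc (((600.2047729492188, -49.98912811279297), (166.79385375976562, 171.63888549804688), 84.05904388427734), 6794, 132.80499267578125) [596.0503  -59.41045 132.25401] [130.64605963 148.04492495] -164.7811766172639
bay (((604.3875732421875, -14.262397766113281), (227.31842041015625, 161.17457580566406), 84.11023712158203), 13235, 104.72724151611328) [597.1046   -52.196575 104.74932 ] [177.08021461 204.41811904] -137.76078662457493
rim (((606.337646484375, 7.2132568359375), (282.041015625, 172.1165008544922), 83.98040008544922), 9680, 130.42974853515625) [597.1814   -40.126495 130.6561  ] [183.10271469 207.84247808] 94.36187702096649
4347 plane tilt deg [-0.13536919 -0.0089005 ] z 132.53186251464825
```

View pics/w5.png

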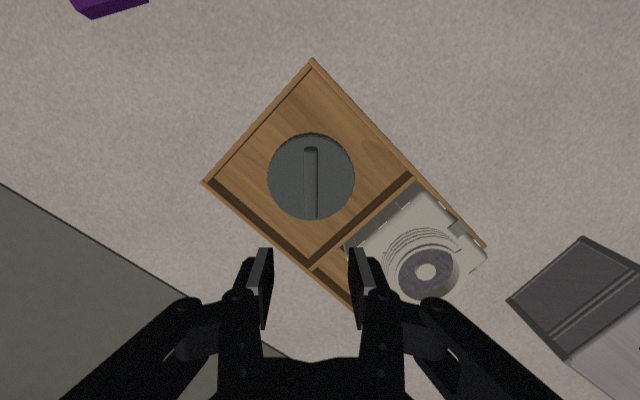

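View pics/f.png

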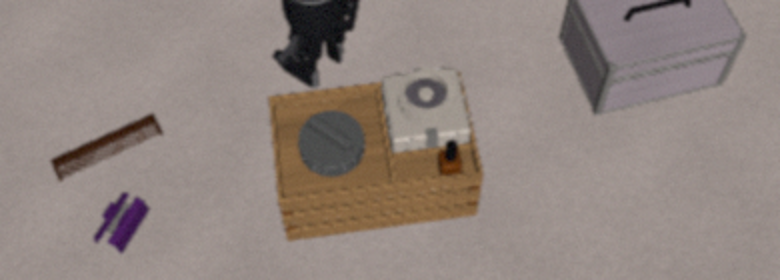

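The lid lies flat in the middle of the bay: wrist view at (311,177), scene crop at (331,143). Its tilt is 0.1° and its top is at 132.5. The tub, polish, comb, clip and case stand as before, and the gripper is clear.

```bash
python3 -c "from plant import manip;print(manip.hand_in())"
```

```text
the job is handed in; nothing more can be done
None
```

The lid is unscrewed and lying flat, right way up, in the middle of the empty compartment. The job is handed in, with the robot's clock at about 32 s of the 70 s allowed.

- **Unscrewing:** I turned the lid counter-clockwise through about 1.58 turns in three grips, climbing with the thread. A small test lift then showed only the lid's own weight, so the thread had let go, and I lifted it off.
- **Set-down:** I lowered the lid until it just touched the floor (about 1 N), let go and raised the gripper about 160 mm clear.
- **Last checks:** The lid's tilt measured 0.1° and its top was at z ≈ 132.5 mm, where it should be when resting on the floor. By eye in the last pictures, the tub, polish, comb, clip and case stand where they did. All wrist forces I read were about 5 N or less.

**What went wrong:** The first grasp closed on air. The pad tips measured about 28 mm behind the reported TCP (tool centre point), and about 9 mm above the bar. I opened, went 26 mm lower and gripped again; nothing else was disturbed.

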